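# Fit the keyed spacer and tube carousel on a bench mixer

### The arm

A 7-joint arm with a two-finger parallel gripper is mounted at the origin on a cart in front of the work surface, level with it; the furniture and walls round the work are solid. World frame = base frame: x ahead of the robot, y to its left, z up, the work surface at z = 0. Lengths are in mm, angles in rad, forces in N, time in s.
With the tool pointing down it reaches from about 400 to 850 mm from the base axis. Payload 4.5 kg.
Tool frame: the origin (TCP) lies on the centre line of the jaws, within the pads' length; the fingertips stand ahead of it and the grasp point (between the pads) lies 8 mm behind it (bot.tcp_to_tips is the z of the fingertips in the tool frame, in mm); z points along the fingers, y is the line along which they close (so a half turn about z gives the same grasp; the last joint's range is limited). The gripper opens to 85 mm and grips with 20 to 120 N. Pads are 22 mm wide; open, the fingers measure 114 mm over their backs; the gripper's body (76 mm by 85 mm) begins 54 mm behind the grasp point. The pads swing forward as they close: fully open they stand 13 mm farther back than shut.
Start: joints at [-1.16, 0.689, -0.195, 1.565, 0.157, 0.902, -0.215], TCP at [229.949, 581.185, 242.317] pointing down, gripper open.
Joint ranges: [-3.01, 3.01], [-0.46, 2.08], [-1.47, 1.51], [0.13, 2.56], [-1, 4.14], [0.04, 2.09], [-2.66, 2.66]. Speed limits (rad/s): [2.57, 2.57, 3.14, 3.14, 3.14, 3.14, 3.14].

### API

Orientations are given as a unit quaternion [x, y, z, w].
In Python, from cell import telemetry, optics, workorder, bot gives the robot as it stands.
- The arm moves only by the tool drive_tool, never from a script. Its argument "moves" is a list of rows, each a list of 7 numbers: the closure, from -1 (fully open) to 1 (shut), so that 0 is half open, then the shift along the tool's x, y, z in units of 200 mm (1.0 is 200 mm), then the turn, a rotation vector about the tool's x, y, z in units of 360 degrees (1.0 is 360 degrees). A call has 1 to 10 rows; each row is the pose to reach, as a shift and turn from the pose commanded when the call began, along the tool's axes at that moment, turning the shorter way round; what a row does not reach only later rows make up. A row lasts 1/8 s, in which the tool goes at most 62.5 mm and 10.7 degrees, less where a joint would pass 70% of its speed; a pose out of reach is approached as far as the arm can. A call with a number of a shift or a turn outside -1 to 1 is refused whole. A call with a gripper value outside its range is refused whole. The fingers move at their own pace and stop on an object; "newtons" is the grip in N (left out, the last holds). Time passes only in rows, so rows that repeat a pose let the fingers close. It gives the time, the measured TCP pose, the force, the opening and the grip force at its end, in the units of the state.
- telemetry.sense(): the state, without advancing time (a new reading comes with each control period).
- optics.read_camera(name): name is "scene" or "side" or "wrist"; returns a dict with "pixels" (384x512x3 uint8, red, green, blue), "fx", "fy", "cx", "cy" (pixels), "cam_to_world" (4x4, takes a point from camera to world coordinates); the wrist camera has in their place "tool_from_camera" (4x4, takes a point from camera to tool coordinates, whose origin is the TCP and whose axes are the flange's). Camera axes: x right, y up, looking along -z (the intrinsics and any distortion apply to the point x, -y, -z); pixel columns grow to the right and rows downward; lengths in mm; the calibration is good to about 2 mm. A picture is of the moment at which its call begins: read the wrist's pose just before it. There is no depth.
- workorder.close_job(): hands the job in; it is judged then, once.
The state is a dict: "t": time; "qpos": joint angles; "qvel": joint speeds; "joint_efforts": joint torques, N m; "ee_pos": TCP position; "tool_rot": TCP orientation; "force": force on the tool from outside, world axes, zero at the start; "torque": the same for the moment, N m; "finger_gap": finger opening in mm; "gripper_force": force on a finger pad.
Only numpy, scipy, OpenCV 4.12 (cv2) and the standard library are available. Lean on these libraries where they do the work, as an engineer would, in place of code of your own. Each camera call takes 0.05 s, during which the arm holds its last target. There are 200 camera calls.

### The job

Set up the bench tube mixer: put the blue spacer collar over the drive post and turn it until its keyway meets the post's key and it drops all the way down onto the metal flange. Then fit the tube carousel (white disc with orange hub) on the post the same way, so that it sits flat and fully home on the spacer. Let go of both and do not move or tip the beaker, the lab bottle or the timer.

Things in the scene. Friction and masses are not known exactly. Their poses are not given: they have to be found in the camera images.
- mixer_base: Fixed white motor unit, 130 x 130 mm and 46 mm high, with rubber feet, a keypad on its front and a round aluminium flange (68 mm diameter, 5 mm thick) on top. Origin: centre of its underside, on 2 mm mats on the bench; z up, front (keypad) faces its own -x.
- seat (a point): Centre of the flange's top, 51 mm above the motor unit's underside, axes as the motor unit's. The steel drive post stands upright here and does not turn: round, 21.6 mm diameter, 64 mm high above this point. The spacer home on the flange has its middle 17 mm above this point (63 mm if on the key's top); the carousel home on the spacer has its grip point 68 mm above it (80 mm if on the key's top).
- post_top (a point): Top of the post, on its axis; its last 5 mm are a cone to 12 mm. A brass key, 10 mm wide, reaching 16 mm from the axis, runs up one side of the post from the flange to 18 mm below this point; above it the post is round. The key points to the motor unit's own -x (front) turned about the vertical by -0.60 to +0.60 rad; this varies and no pose shows it: feel or look for it. Axes as the motor unit's.
- spacer_mid (a point): Middle (17 mm up) of the loose blue spacer collar, a tube 60 mm across and 34 mm high, about 150 g, upright on a mat, z up. Bore 23.6 mm right through, with a keyway 13 mm wide, 17.5 mm deep from the axis, on its own -x side (white stripe outside). Grip its round outside at any yaw. On the post it stops on the key's top until its -x axis is within about 0.09 rad of the key's direction.
- carousel_grip (a point): Point on the axis of the loose tube carousel, 34 mm above its underside, in its hub. White disc 130 mm across, 8 mm thick, with a round orange hub 46 mm across up to 56 mm above the underside; about 220 g, flat on a mat, hub up, z up. Bore and keyway as the spacer's, right through, keyway on its own -x side (white stripe on the hub, orange line on the disc). Grip the hub at any yaw.
- beaker: Bystander: small white plastic beaker, 62 mm across, 72 mm high, beyond the motor unit. Origin: centre of its underside.
- lab_bottle: Bystander: clear glass lab bottle with blue collar, 55 mm across, 110 mm high, beyond the motor unit. Origin: centre of its underside.
- timer: Bystander: bench timer, 66 x 62 x 19 mm, lying on the bench far to the left. Origin: centre of its underside.
Not all that is in view belongs to the job. What is shaped like the part that bears carousel_grip but green or pink is not meant.

How it is judged:
By the outcome, as a careful person would: the job done as asked, in the order asked, and still so for the second after the job is handed in, with the robot touching nothing.
It also fails if it takes over 72 s, if anything falls off the work surface, if the arm or the gripper's body presses on something with over 40 N, if the wrist force passes 120 N, or if a joint passes its speed limit or range.

## Working session

There is one attempt and no reset: what is moved stays moved. The work goes in short steps, Python scripts to look and compute and a tool call to move; the robot and the scene stay as the last step left them, time stands still between calls to the robot, and variables do not carry over. Pictures are saved under pics/ and viewed, at most 10 in all, crops included, and the job is handed in when it is done.

Besides the shell and the picture viewer there is one more tool, called after "Request:" in YAML: its name, and indented under it one key for each argument. drive_tool: Moves the arm, as the interface text tells. Shifts and turns lie within -1 to 1; 1 stands for 200 mm of shift or 360 degrees of turn. Its arguments: {"type":"object","properties":{"moves":{"type":"array","items":{"type":"array","items":{"type":"number","minimum":-1,"maximum":1}}},"newtons":{"type":"number"}},"required":["moves"]}

```bash
mkdir -p pics; ls; cat > h.py <<'E'
import numpy as np,cv2,json
from cell import telemetry,optics,workorder,bot
from scipy.spatial.transform import Rotation as R
def cam(n):
    s=telemetry.sense(); c=optics.read_camera(n)
    if n=='wrist':
        T=np.eye(4);T[:3,:3]=R.from_quat(s['tool_rot']).as_matrix();T[:3,3]=s['ee_pos']
        M=T@np.array(c['tool_from_camera'])
    else: M=np.array(c['cam_to_world'])
    c['M']=M;return c
def save(c,f,box=None,k=1):
    p=c['pixels'][:,:,::-1]
    if box: p=p[box[1]:box[3],box[0]:box[2]]
    cv2.imwrite('pics/'+f,cv2.resize(p,None,fx=k,fy=k,interpolation=cv2.INTER_CUBIC))
def ray(c,u,v,z):
    d=c['M'][:3,:3]@np.array([(u-c['cx'])/c['fx'],-(v-c['cy'])/c['fy'],-1]);o=c['M'][:3,3]
    return (o+d*(z-o[2])/d[2]).round(1)
def proj(c,p):
    q=np.linalg.inv(c['M'])@np.append(p,1);return np.array([c['cx']+c['fx']*q[0]/-q[2],c['cy']-c['fy']*q[1]/-q[2]]).round(1)
E
python3 - <<'E'
from h import *
import pickle
D={}
for n in ['scene','side','wrist']:
    c=cam(n);D[n]=c
    print(n,[k for k in c],c['fx'],c['cx'],c['cy'],c['M'].round(2).tolist())
pickle.dump(D,open('c0.pkl','wb'))
a=np.hstack([D['scene']['pixels'],D['side']['pixels']])
save(D['scene'],'s0.png',k=1.5);save(D['side'],'d0.png',k=1.5)
print(telemetry.sense(),bot.tcp_to_tips)
E
```

```text
pics
scene ['pixels', 'fx', 'fy', 'cx', 'cy', 'cam_to_world', 'M'] 459.1455316960705 250.39385513815265 182.4239355628917 [[-0.79, 0.23, -0.57, -256.45], [-0.62, -0.31, 0.72, 1091.08], [-0.01, 0.92, 0.39, 670.38], [0.0, 0.0, 0.0, 1.0]]
side ['pixels', 'fx', 'fy', 'cx', 'cy', 'cam_to_world', 'M'] 348.8183623104436 257.0952087139467 195.38036352906713 [[0.91, 0.24, -0.33, 235.5], [-0.41, 0.5, -0.76, -668.55], [-0.02, 0.83, 0.56, 609.08], [0.0, 0.0, 0.0, 1.0]]
wrist ['pixels', 'fx', 'fy', 'cx', 'cy', 'tool_from_camera', 'M'] 324.60499284783185 251.1724881889396 196.02232245736758 [[0.37, -0.89, -0.27, 160.32], [0.93, 0.35, 0.11, 607.75], [-0.0, -0.29, 0.96, 373.56], [0.0, 0.0, 0.0, 1.0]]
{'t': 0.15, 'qpos': array([-1.16020758,  0.68983112, -0.19454164,  1.56606552,  0.1573255 ,
        0.90250367, -0.21509758]), 'qvel': array([-0.00147714, -0.00378127,  0.00227278, -0.00209286,  0.00049325,
        0.00055211, -0.00041017]), 'joint_efforts': array([-1.90739614e-03, -5.39934111e+01, -1.26850605e+00, -1.58719414e+01,
        9.22943495e-03,  6.41353894e-03, -8.40652945e-06]), 'ee_pos': array([229.82071217, 580.71385342, 241.65434823]), 'tool_rot': array([ 1.87237808e-01,  9.82314361e-01, -7.02878281e-04, -7.80872835e-05]), 'force': array([-0.13787893, -0.22459423,  0.25764228]), 'torque': array([ 0.02734317, -0.03721543, -0.02677483]), 'gripper_force': 0.0, 'finger_gap': 85.72402547495659} 11.0
```

View pics/s0.png

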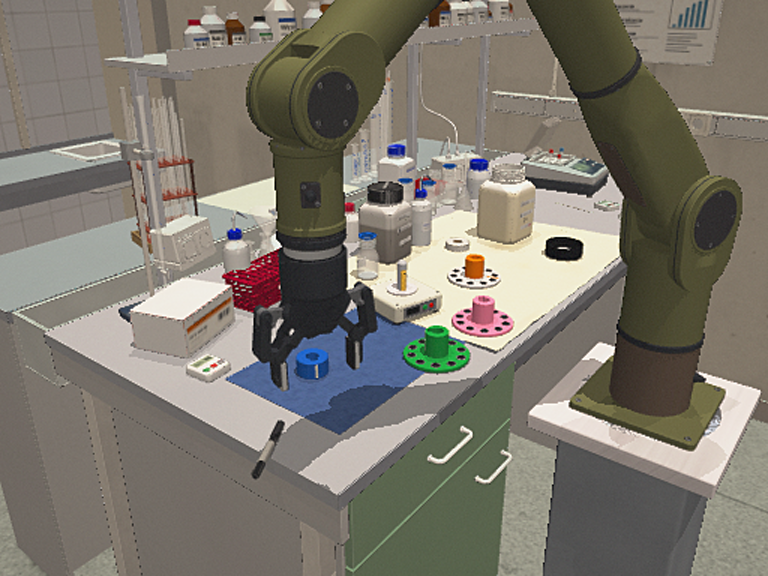

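View pics/d0.png

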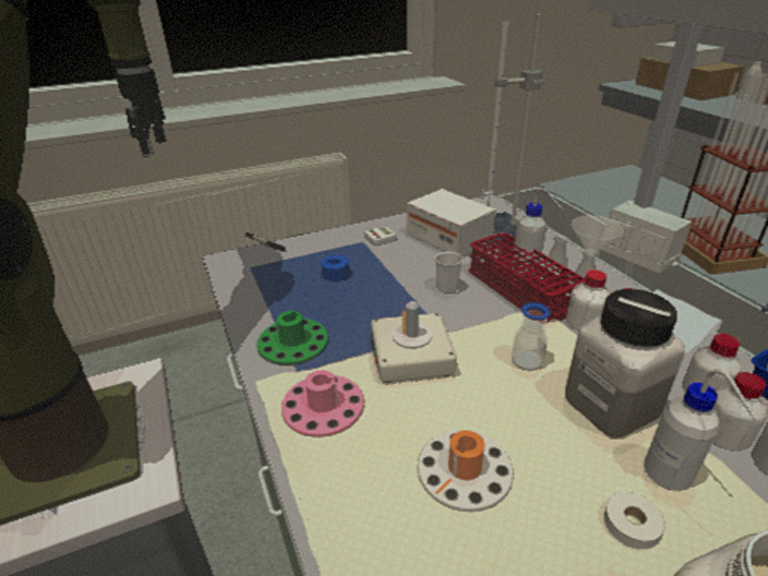

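Candidates for the carousel in the side picture (768-wide view): green (292,338), pink (323,402), white disc with orange hub (466,470). The last fits the description. At the rear are the white motor unit (413,345), the blue spacer (335,267), the beaker (448,272), the bottle (531,338) and the timer (380,235). Next I'll confirm in an enlarged crop.

```bash
python3 - <<'E'
from h import *
import pickle
D=pickle.load(open('c0.pkl','rb'))
def cr(n,x,y,w,h,W,H): return cv2.resize(D[n]['pixels'][y:y+h,x:x+w,::-1],(W,H),interpolation=cv2.INTER_CUBIC)
a=np.vstack([np.hstack([cr('side',270,275,80,60,400,300),cr('side',240,195,80,60,400,300)]),
 np.hstack([cr('side',200,160,40,30,400,300),cr('scene',240,165,60,45,400,300)])])
cv2.imwrite('pics/z1.png',a)
E
```

```text
(no output)
```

View pics/z1.png

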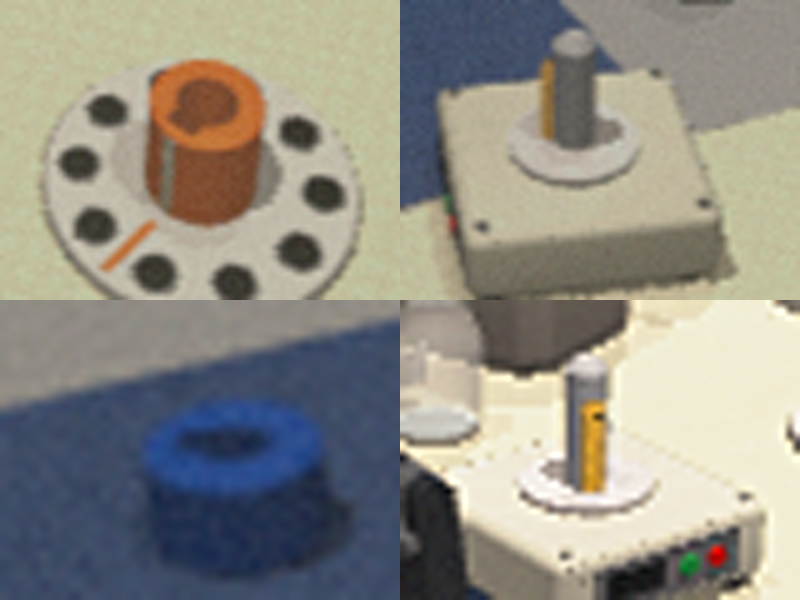

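Confirmed: the white disc with orange hub (top left crop) is the carousel. Its keyway and stripe point lower left. The post's brass key is clearly seen in both views.

```bash
python3 - <<'E'
from h import *
import pickle
D=pickle.load(open('c0.pkl','rb'));s=D['side'];c=D['scene']
print('hub',ray(s,311.6,296,58),'disc',ray(s,310.5,313,10))
print('line',ray(s,270+152/5,275+225/5,10),ray(s,270+105/5,275+268/5,10))
print('post',ray(s,274.6,202.,117),ray(c,267.7,174.3,117),ray(s,274.8,224,53),ray(c,240+188/6.667,165+183/6.667,53))
print('spacer',ray(s,223.6,174.5,36),ray(c,313/1.5,357/1.5,36))
print('corners',[ray(s,240+(x-400)/5,195+y/5,48) for x,y in [(440,93),(655,72),(718,207),(470,238)]])
E
```

```text
hub [ 513.1 -285.7   58. ] disc [ 512.2 -288.9   10. ]
line [ 485.1 -294.8   10. ] [ 458.5 -304.2   10. ]
post [554.4 -38.5 117. ] [550.6 -25.3 117. ] [552.5 -44.6  53. ] [548.6 -26.1  53. ]
spacer [527.6 277.9  36. ] [521.1 291.3  36. ]
corners [array([510.6,  32.2,  48. ]), array([623.5,  -1.1,  48. ]), array([ 597.1, -113. ,   48. ]), array([478.2, -81.5,  48. ])]
```

Request:
drive_tool:
  moves:
    - [-1, -1, -0.437, 0, 0, 0, 0]
    - [-1, -1, -0.437, 0, 0, 0, 0]
    - [-1, -1, -0.437, 0, 0, 0, 0]
    - [-1, -1, -0.437, 0, 0, 0, 0]

```text
t: 0.65
ee_pos: [387.1, 422.2, 242.0]
tool_rot: [0.19, 0.982, -0.001, 0.001]
force: [-0.5, 0.7, 1.3]
finger_gap: 85.3
gripper_force: 0.0
```

Request:
drive_tool:
  moves:
    - [-1, -0.92, -0.4, 0, 0, 0, 0]
    - [-1, -0.92, -0.4, 0, 0, 0, 0]
    - [-1, -0.92, -0.4, 0, 0, 0, 0]
    - [-1, -0.92, -0.4, 0, 0, 0, 0]
    - [-1, -0.92, -0.4, 0, 0, 0, 0]

```text
t: 1.27
ee_pos: [525.7, 283.5, 241.9]
tool_rot: [0.188, 0.982, -0.0, -0.0]
force: [-0.4, 1.5, -0.0]
finger_gap: 85.4
gripper_force: 0.0
```

```bash
cat >> h.py <<'E'
def pk(c,f): import pickle;pickle.dump(c,open(f,'wb'))
def rel(pos,yaw=0):
    s=telemetry.sense();r=R.from_quat(s['tool_rot']).as_matrix()
    print('at',s['t'],s['ee_pos'].round(1),'yawx',round(np.degrees(np.arctan2(r[1,0],r[0,0])),2),'tilt',np.degrees(r[:2,2]).round(2),'shift units',(r.T@(np.array(pos)-s['ee_pos'])/200).round(4))
E
python3 - <<'E'
from h import *
c=cam('wrist');pk(c,'w1.pkl');save(c,'w1.png');rel((525,284,242))
E
```

```text
at 1.325 [524.4 285.4 242.1] yawx 158.47 tilt [-0.07  0.06] shift units [-0.0052 -0.0052  0.0005]
```

Request:
drive_tool:
  moves:
    - [-1, -0.355, -0.71, 0, 0, 0, 0]
    - [-1, -0.355, -0.71, 0, 0, 0, 0]
    - [-1, -0.355, -0.71, 0, 0, 0, 0]

```text
t: 1.7
ee_pos: [538.1, 124.8, 242.3]
tool_rot: [0.187, 0.982, -0.001, -0.0]
force: [0.6, 0.6, 0.4]
finger_gap: 85.8
gripper_force: 0.0
```

Request:
drive_tool:
  moves:
    - [-1, -0.355, -0.71, 0, 0, 0, 0]
    - [-1, -0.355, -0.71, 0, 0, 0, 0]
    - [-1, -0.355, -0.71, 0, 0, 0, 0]
    - [-1, -0.355, -0.71, 0, 0, 0, 0]

```text
t: 2.2
ee_pos: [552.6, -33.3, 242.2]
tool_rot: [0.188, 0.982, -0.0, -0.0]
force: [0.2, 0.5, 0.3]
finger_gap: 85.5
gripper_force: 0.0
```

```bash
python3 - <<'E'
from h import *
import pickle
c=cam('wrist');pk(c,'w2.pkl');rel((552,-32,242))
a=pickle.load(open('w1.pkl','rb'))
print(proj(a,(525,284,36)),proj(c,(552,-32,53)))
p=np.hstack([cv2.resize(x['pixels'][:,:,::-1],(400,300),interpolation=cv2.INTER_AREA) for x in(a,c)])
cv2.imwrite('pics/w12.png',p)
E
```

```text
at 2.25 [552.7 -30.5 242.3] yawx 158.49 tilt [-0.01  0.08] shift units [ 0.0005 -0.0083  0.0015]
[251.9 169.3] [252.7 172.6]
```

View pics/w12.png

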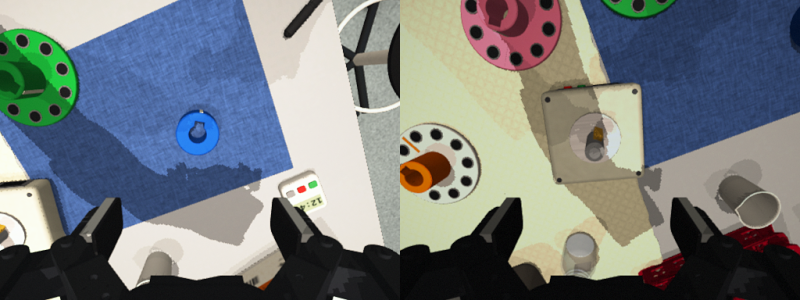

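The spacer is at about (252,169) in wrist picture 1 with its stripe at the top. The post is at about (252,172) in wrist picture 2 with its key pointing up. Next, enlarged crops.

```bash
python3 - <<'E'
from h import *
import pickle
a,c=[pickle.load(open(f,'rb')) for f in('w1.pkl','w2.pkl')]
def cr(n,x,y,w,h,W,H): return cv2.resize(n['pixels'][y:y+h,x:x+w,::-1],(W,H),interpolation=cv2.INTER_CUBIC)
cv2.imwrite('pics/z2.png',np.hstack([cr(a,220,135,66,66,396,396),cr(c,178,100,132,132,396,396)]))
E
```

```text
(no output)
```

View pics/z2.png

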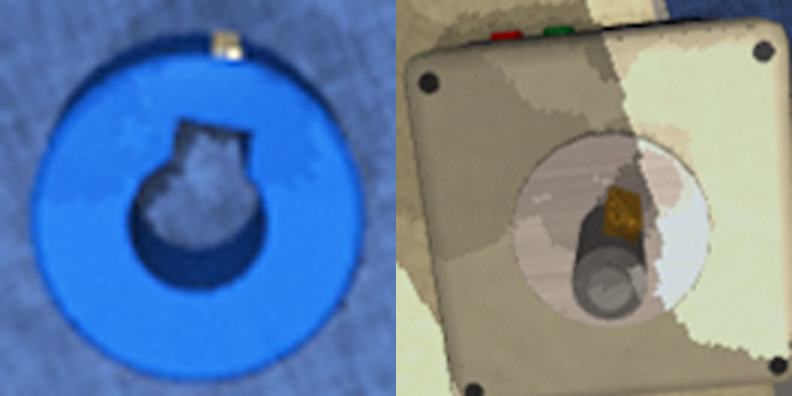

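```bash
cat > fit.py <<'E'
from h import *
import pickle,sys
from scipy.optimize import minimize
a,c=[pickle.load(open(f,'rb')) for f in('w1.pkl','w2.pkl')]
P=lambda X,Y,k,x0,y0:(x0+(X+.5)/k-.5,y0+(Y+.5)/k-.5)
q=lambda X,Y,z:ray(a,*P(X,Y,6,220,135),z)
ce=q(197.3,218,36);k1=q(178,120,36);k2=q(250,133,36);m=(k1+k2)/2-ce
print('spacer',ce,np.degrees(np.arctan2(m[1],m[0])),np.linalg.norm(m),np.linalg.norm(k1-k2), 'edge',np.degrees(np.arctan2(*(k2-k1)[1::-1])))
r=lambda X,Y,z:ray(c,*P(X-396,Y,3,178,100),z)
print('flange',r(611.5,229,53),'top',r(609,289,117))
print('holes',[r(*v,48) for v in[(429,83),(764,51),(778,366),(474,392)]])
im=c['pixels'].astype(int);hsv=cv2.cvtColor(c['pixels'],cv2.COLOR_RGB2HSV)
mask=((hsv[...,1]>140)&(hsv[...,0]>8)&(hsv[...,0]<30)).astype(np.uint8)
mask[:140]=0;mask[215:]=0;mask[:,:225]=0;mask[:,280:]=0
print('n',mask.sum())
S=8
def sil(pts):
    m=np.zeros((384*1,512),np.uint8);
    big=np.zeros((80*S,60*S),np.uint8)
    p=np.array([proj(c,x) for x in pts]); p=((p-[225,140]+.5)*S).astype(np.float32)
    cv2.fillConvexPoly(big,cv2.convexHull(p).astype(np.int32),1);return big.astype(bool)
tgt=cv2.resize(mask[140:220,225:285],(60*S,80*S),interpolation=cv2.INTER_LINEAR_EXACT).astype(float)
th=np.linspace(0,2*np.pi,40)
def cost(v):
    x,y,w=v[0],v[1],np.radians(v[2]);d=np.array([np.cos(w),np.sin(w)]);n=np.array([-d[1],d[0]])
    key=sil([np.append(np.array([x,y])+d*rr+n*e,z) for rr in(8,16) for e in(-5,5) for z in(53,99)])
    post=sil([(x+10.8*np.cos(t),y+10.8*np.sin(t),z) for t in th for z in(53,112)]+[(x+6*np.cos(t),y+6*np.sin(t),117) for t in th])
    low=sil([(x+10.8*np.cos(t),y+10.8*np.sin(t),z) for t in th for z in(99,112)])
    vis=key&~low
    return np.abs(vis-tgt).mean()
f0=(r(611.5,229,53)+r(609,289,117))/2
res=[minimize(cost,[f0[0],f0[1],w],method='Nelder-Mead',options=dict(initial_simplex=[[f0[0],f0[1],w],[f0[0]+2,f0[1],w],[f0[0],f0[1]+2,w],[f0[0],f0[1],w+6]])) for w in(165,180,195)]
for q_ in res:print(q_.x.round(2),q_.fun)
print([(w,round(cost([f0[0],f0[1],w])*1e3,2)) for w in range(150,205,5)])
E
python3 fit.py
```

```text
spacer [526.8 284.   36. ] 148.32453126189048 16.56804152578084 12.76244490683507 edge 57.80426606528674
flange [554.1 -36.3  53. ] top [555.5 -37.3 117. ]
holes [array([487.2, -74.3,  48. ]), array([518.3,  31.5,  48. ]), array([624.2,  -0. ,  48. ]), array([ 593. , -105.6,   48. ])]
n 178
[556.84 -35.42 150.78] 0.004560546875
[557.72 -33.3  160.53] 0.006536458333333333
[558.34 -30.51 171.92] 0.008955078125
[(150, np.float64(17.59)), (155, np.float64(25.24)), (160, np.float64(34.08)), (165, np.float64(41.21)), (170, np.float64(48.34)), (175, np.float64(55.03)), (180, np.float64(61.73)), (185, np.float64(67.94)), (190, np.float64(72.18)), (195, np.float64(76.44)), (200, np.float64(79.64))]
```

```bash
cat >> fit.py <<'E'
print('---')
for x,y in[(555.4,-37),(554.4,-37),(556.4,-37),(555.4,-36),(555.4,-38)]:
    v=[cost([x,y,w])*1e3 for w in np.arange(130,162,1.)];i=int(np.argmin(v));print(x,y,130+i,round(v[i],2))
for w in(135,145):
    q_=minimize(cost,[555.4,-37,w],method='Nelder-Mead',options=dict(initial_simplex=[[555.4,-37,w],[557.4,-37,w],[555.4,-35,w],[555.4,-37,w+5]]));print(q_.x,q_.fun)
E
python3 fit.py | sed -n '/---/,$p'
```

```text
---
555.4 -37 142 5.65
554.4 -37 140 9.0
556.4 -37 144 5.47
555.4 -36 146 6.96
555.4 -38 138 5.96
[555.31486095 -37.60546702 139.23950999] 0.00513671875
[556.20382491 -36.64316226 144.97032388] 0.0045377604166666665
```

Request:
drive_tool:
  moves:
    - [-1, 0.35, 0.71, 0, 0, 0, 0]
    - [-1, 0.35, 0.71, 0, 0, 0, 0]
    - [-1, 0.35, 0.71, 0, 0, 0, 0]

```text
t: 2.62
ee_pos: [538.0, 134.4, 242.7]
tool_rot: [0.182, 0.983, 0.002, -0.001]
force: [0.0, 0.6, 0.8]
finger_gap: 85.3
gripper_force: 0.0
```

Request:
drive_tool:
  moves:
    - [-1, 0.35, 0.71, 0.6, 0, 0, 0]
    - [-1, 0.35, 0.71, 0.6, 0, 0, 0]
    - [-1, 0.35, 0.71, 0.6, 0, 0, 0]
    - [-1, 0.35, 0.71, 0.6, 0, 0, 0]
    - [-1, 0.35, 0.71, 0.6, 0, 0, 0]

```text
t: 3.25
ee_pos: [525.2, 286.4, 121.9]
tool_rot: [0.185, 0.983, 0.0, -0.001]
force: [0.1, -0.0, -1.0]
finger_gap: 85.5
gripper_force: 0.0
```

```bash
python3 - <<'E'
from h import *
rel((526.8,284,18))
c=cam('wrist');pk(c,'w3.pkl');print(proj(c,(526.8,284,36)))
save(c,'w3.png',(190,60,390,260),3)
E
```

```text
at 3.25 [525.2 286.4 121.9] yawx 158.71 tilt [-0.1   0.04] shift units [-0.0128 -0.0082  0.5197]
[249.6 209.9]
```

View pics/w3.png

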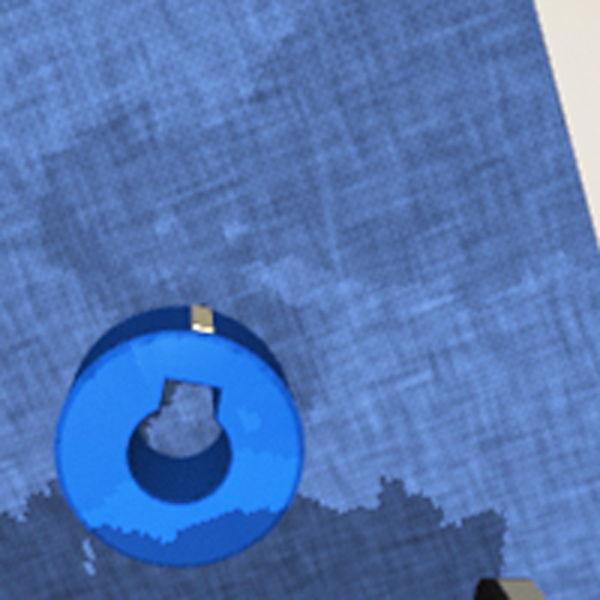

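Request:
drive_tool:
  moves:
    - [-1, -0.012, -0.008, 0.3, 0, 0, 0]
    - [-1, -0.012, -0.008, 0.5, 0, 0, 0]
    - [-1, -0.012, -0.008, 0.51, 0, 0, 0]
    - [-1, -0.012, -0.008, 0.51, 0, 0, 0]
    - [1, -0.012, -0.008, 0.51, 0, 0, 0]
    - [1, -0.012, -0.008, 0.51, 0, 0, 0]
    - [1, -0.012, -0.008, 0.51, 0, 0, 0]
    - [1, -0.012, -0.008, 0.51, 0, 0, 0]
    - [1, -0.012, -0.008, 0.51, 0, 0, 0]
    - [1, -0.012, -0.008, 0.51, 0, 0, 0]
  newtons: 50

```text
t: 4.55
ee_pos: [530.4, 281.9, 22.8]
tool_rot: [0.187, 0.982, 0.001, 0.002]
force: [-1.3, -0.7, 9.7]
finger_gap: 57.6
gripper_force: 52.5
```

```bash
cat >>fit.py <<'E'
E
python3 - <<'E'
from h import *
import pickle
c=pickle.load(open('w3.pkl','rb'))
P=lambda X,Y:(190+(X+.5)/3-.5,60+(Y+.5)/3-.5)
ce=ray(c,*P(179.8,451),36);k1=ray(c,*P(166,379),36);k2=ray(c,*P(220,389),36);m=(k1+k2)/2-ce
print(ce,np.degrees(np.arctan2(m[1],m[0])),np.degrees(np.arctan2(*(k2-k1)[1::-1]))+90)
rel((526.8,284,20))
E
```

```text
[526.9 284.   36. ] 148.01269116971233 147.42594286542737
at 4.55 [530.4 281.9  22.8] yawx 158.39 tilt [0.2  0.12] shift units [0.0203 0.003  0.0142]
```

Request:
drive_tool:
  moves:
    - [1, 0, 0, -0.2, 0, 0, 0]
    - [1, 0, 0, -0.45, 0, 0, 0]
    - [1, 0, 0, -0.75, 0, 0, 0]
    - [1, 0, 0, -0.75, 0, 0, 0]
    - [1, 0, 0, -0.75, 0, 0, 0]

```text
t: 5.18
ee_pos: [528.5, 280.7, 170.5]
tool_rot: [0.187, 0.982, -0.0, 0.0]
force: [0.1, -0.1, -2.1]
finger_gap: 58.1
gripper_force: 54.9
```

```bash
python3 - <<'E'
from h import *
rel((555.4,-37,172));s=telemetry.sense();print(s['force'],s['finger_gap'],s['gripper_force'])
c=cam('wrist');pk(c,'w4.pkl')
save(c,'w4.png',(130,150,390,345),3)
E
```

```text
at 5.175 [528.5 280.7 170.5] yawx 158.41 tilt [-0.   -0.02] shift units [-0.7093 -1.4275 -0.0069]
[ 0.07304831 -0.06584712 -2.12498608] 58.13756502568571 54.946949779987335
```

View pics/w4.png

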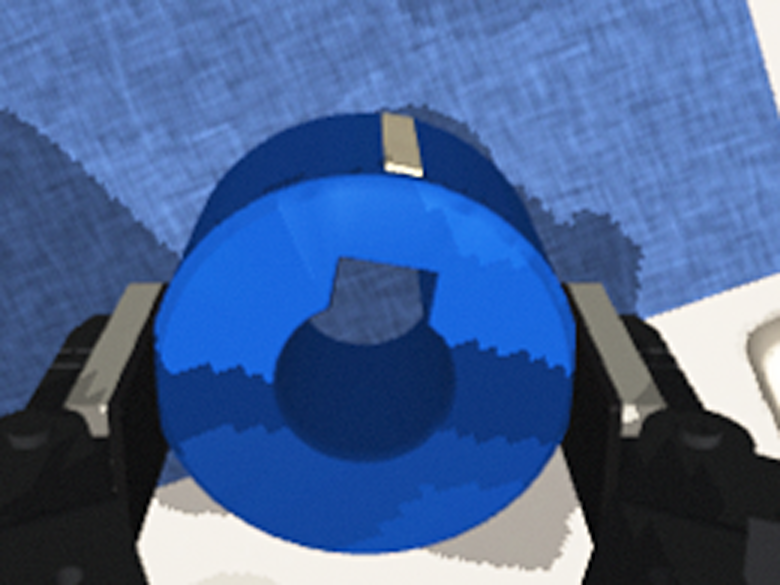

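```bash
python3 - <<'E'
from h import *
import pickle
c=pickle.load(open('w4.pkl','rb'))
P=lambda X,Y:(130+(X+.5)/3-.5,150+(Y+.5)/3-.5)
tcp=np.array([528.5,280.7,170.5]);rm=R.from_quat([0.187,0.982,0,0]).as_matrix()
for dz in(11,13.5,16):
  f=lambda X,Y:ray(c,*P(X,Y),tcp[2]+dz)
  for pts in([(155,340),(575,340),(365,552),(370,177),(215,490),(515,490)],[(275,380),(457,380),(366,462),(300,437),(432,437)]):
    w=np.array([f(*p)[:2] for p in pts])
    A=np.c_[2*w,np.ones(len(w))];s=np.linalg.lstsq(A,(w**2).sum(1),rcond=None)[0];rad=np.sqrt(s[2]+s[0]**2+s[1]**2)
    print(dz,'c',s[:2].round(1),'r',rad.round(1),'tool',(rm.T@(np.append(s[:2],tcp[2])-tcp)).round(1))
  k1=f(340,257);k2=f(437,272);m=(k1+k2)/2-np.append(s[:2],k1[2]);print(np.degrees(np.arctan2(m[1],m[0])),np.linalg.norm(m),np.degrees(np.arctan2(*(k2-k1)[1::-1]))+90)
E
```

```text
11 c [525.7 281.3] r 29.5 tool [ 2.9 -0.4  0. ]
11 c [527.1 281. ] r 12.8 tool [ 1.4 -0.3  0. ]
148.96002915365958 18.503263533436364 148.81502534126145
13.5 c [524.3 281.9] r 28.8 tool [ 4.4 -0.4  0. ]
13.5 c [525.7 281.5] r 12.5 tool [ 2.9 -0.3  0. ]
149.0420794459565 18.164339389540086 148.88466768525814
16 c [522.9 282.4] r 28.2 tool [ 5.8 -0.4  0. ]
16 c [524.2 282.1] r 12.3 tool [ 4.5 -0.3  0. ]
148.93241044132412 17.708984001552043 148.65478585828436
```

Request:
drive_tool:
  moves:
    - [1, -0.505, -0.718, 0, 0, 0, 0]
    - [1, -0.505, -0.718, 0, 0, 0, 0]
    - [1, -0.505, -0.718, 0, 0, 0, 0]
    - [1, -0.505, -0.718, 0, 0, 0, 0]

```text
t: 5.72
ee_pos: [570.0, 102.8, 168.2]
tool_rot: [0.192, 0.981, -0.003, -0.001]
force: [-0.2, 0.8, -1.3]
finger_gap: 57.9
gripper_force: 54.9
```

Request:
drive_tool:
  moves:
    - [1, -0.25, -0.35, 0, 0, 0, 0]
    - [1, -0.505, -0.718, 0, 0, 0, 0]
    - [1, -0.505, -0.718, 0, 0, 0, 0]
    - [1, -0.505, -0.718, 0, 0, 0, 0]
    - [1, -0.505, -0.718, 0, 0, 0, 0]
    - [1, -0.505, -0.718, 0, 0, 0, 0]
    - [1, -0.505, -0.718, 0, 0, 0, 0]
    - [1, -0.505, -0.718, 0, 0, 0, 0]

```text
t: 6.72
ee_pos: [611.0, -59.4, 170.3]
tool_rot: [0.187, 0.982, 0.0, -0.0]
force: [0.5, -0.8, -2.3]
finger_gap: 57.8
gripper_force: 55.0
```

```bash
python3 - <<'E'
from h import *
rel((555.4,-37,172));c=cam('wrist');rel((555.4,-37,172));c=cam('wrist');rel((555.4,-37,172));pk(c,'w5.pkl')
print(proj(c,(555.4,-37,117)),proj(c,(555.4,-37,53)))
save(c,'w5.png',(160,40,360,190),4)
E
```

```text
at 6.725 [611.  -59.4 170.3] yawx 158.49 tilt [-0.    0.01] shift units [ 0.2999  0.0022 -0.0084]
at 6.775 [611.1 -59.7 170.3] yawx 158.46 tilt [0.   0.01] shift units [ 0.3006  0.0032 -0.0083]
at 6.825 [611.1 -59.9 170.4] yawx 158.45 tilt [0.01 0.  ] shift units [ 0.3011  0.0041 -0.0082]
[253.2 123.6] [252.6 116.8]
```

View pics/w5.png

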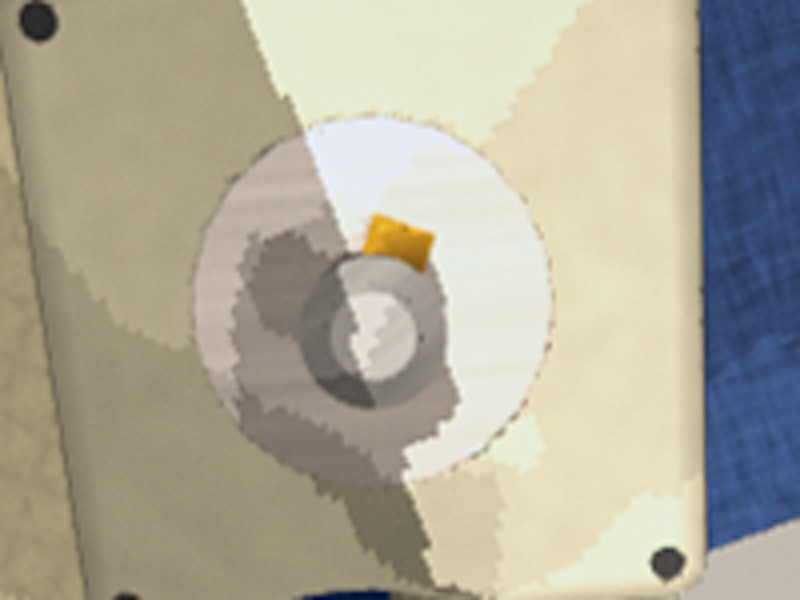

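The post top is at crop (374,336), the flange centre at (372,300), and the key top's outer corners at (373,213) and (434,237).

```bash
python3 - <<'E'
from h import *
import pickle
c=pickle.load(open('w5.pkl','rb'))
P=lambda X,Y:(160+(X+.5)/4-.5,40+(Y+.5)/4-.5)
print('top',ray(c,*P(374,336),117),'cone base',ray(c,*P(373.5,331),112),'fl',ray(c,*P(372.5,300.5),53))
k1=ray(c,*P(373,213),99);k2=ray(c,*P(434,237),99);k3=ray(c,*P(423,272),99)
ax=(ray(c,*P(374,336),117)+ray(c,*P(372.5,300.5),53))/2;m=(k1+k2)/2-ax;m2=k2-k1
print('ax',ax,'w',np.linalg.norm(k2-k1),'r',np.linalg.norm(m[:2]),'ang',np.degrees(np.arctan2(m[1],m[0])),np.degrees(np.arctan2(m2[1],m2[0]))+90,np.degrees(np.arctan2(*(k2-k3)[1::-1])))
E
```

```text
top [555.4 -37.  117. ] cone base [555.1 -36.9 112. ] fl [554.  -36.4  53. ]
ax [554.7 -36.7  85. ] w 9.841239759298638 r 14.821352839737674 ang 140.88738942747779 137.88296345253946 140.3321588816597
```

Request:
drive_tool:
  moves:
    - [1, 0.14, 0.001, 0, 0, 0, 0.012]
    - [1, 0.284, 0.002, 0, 0, 0, 0.0236]
    - [1, 0.284, 0.002, 0, 0, 0, 0.0236]
    - [1, 0.284, 0.002, 0, 0, 0, 0.0236]
    - [1, 0.284, 0.002, 0, 0, 0, 0.0236]
    - [1, 0.284, 0.002, 0.08, 0, 0, 0.0236]
    - [1, 0.284, 0.002, 0.15, 0, 0, 0.0236]
    - [1, 0.284, 0.002, 0.19, 0, 0, 0.0236]
    - [1, 0.284, 0.002, 0.22, 0, 0, 0.0236]
    - [1, 0.284, 0.002, 0.22, 0, 0, 0.0236]

```text
t: 8.07
ee_pos: [558.2, -38.9, 125.8]
tool_rot: [0.259, 0.966, -0.0, -0.0]
force: [-0.2, -0.7, -1.5]
finger_gap: 57.8
gripper_force: 55.0
```

```bash
python3 - <<'E'
from h import *
rel((558.4,-38.5,120));s=telemetry.sense();print(s['force'],s['torque'])
E
```

```text
at 8.075 [558.2 -38.9 125.8] yawx 149.92 tilt [-0.05  0.  ] shift units [-0.      0.0025  0.0289]
[-0.16850162 -0.71244068 -1.52867342] [ 2.24949643e-02  4.37515178e-03 -3.65115791e-05]
```

Request:
drive_tool:
  moves:
    - [1, 0, 0, 0.02, 0, 0, 0]
    - [1, 0, 0, 0.04, 0, 0, 0]
    - [1, 0, 0, 0.06, 0, 0, 0]
    - [1, 0, 0, 0.07, 0, 0, 0]
    - [1, 0, 0, 0.07, 0, 0, 0]

```text
t: 8.7
ee_pos: [558.3, -39.0, 112.1]
tool_rot: [0.26, 0.966, -0.0, -0.0]
force: [1.1, -0.3, -1.7]
finger_gap: 57.7
gripper_force: 55.0
```

Request:
drive_tool:
  moves:
    - [1, 0, 0, 0.04, 0, 0, 0]
    - [1, 0, 0, 0.08, 0, 0, 0]
    - [1, 0, 0, 0.12, 0, 0, 0]
    - [1, 0, 0, 0.155, 0, 0, 0]
    - [1, 0, 0, 0.175, 0, 0, 0]
    - [1, 0, 0, 0.175, 0, 0, 0]
    - [1, 0, 0, 0.175, 0, 0, 0]

```text
t: 9.57
ee_pos: [558.6, -38.9, 77.4]
tool_rot: [0.26, 0.966, 0.0, 0.0]
force: [-0.3, -0.3, -1.4]
finger_gap: 57.7
gripper_force: 55.0
```

In with no force. Now the last few millimetres until contact.

Request:
drive_tool:
  moves:
    - [1, 0, 0, 0.008, 0, 0, 0]
    - [1, 0, 0, 0.016, 0, 0, 0]
    - [1, 0, 0, 0.022, 0, 0, 0]
    - [1, 0, 0, 0.022, 0, 0, 0]

```text
t: 10.07
ee_pos: [558.5, -38.9, 73.9]
tool_rot: [0.26, 0.966, 0.0, 0.0]
force: [-2.4, -0.1, 8.0]
finger_gap: 57.7
gripper_force: 55.8
```

Request:
drive_tool:
  moves:
    - [-1, 0, 0, 0.015, 0, 0, 0]
    - [-1, 0, 0, 0.015, 0, 0, 0]
    - [-1, 0, 0, 0.015, 0, 0, 0]
    - [-1, 0, 0, 0.015, 0, 0, 0]
    - [-1, 0, 0, -0.15, 0, 0, 0]
    - [-1, 0, 0, -0.4, 0, 0, 0]
    - [-1, 0, 0, -0.65, 0, 0, 0]
    - [-1, 0, 0, -0.8, 0, 0, 0]
    - [-1, 0, 0, -0.8, 0, 0, 0]

```text
t: 11.2
ee_pos: [560.0, -39.0, 235.3]
tool_rot: [0.26, 0.966, 0.001, 0.003]
force: [0.0, -0.6, 0.3]
finger_gap: 85.6
gripper_force: 0.0
```

```bash
python3 - <<'E'
from h import *
import pickle
rel((514,-283,232));
c=cam('scene');save(c,'s6.png',(225,150,325,225),5);pk(c,'s6.pkl')
E
```

```text
at 11.2 [560.  -39.  235.3] yawx 149.9 tilt [0.32 0.  ] shift units [-0.4129 -1.171   0.0152]
```

```bash
python3 - <<'E'
from h import *
print(telemetry.sense()['qpos'].round(2))
E
```

```text
[ 0.15  0.62 -0.27  1.77  0.22  0.78  0.81]
```

Request:
drive_tool:
  moves:
    - [-1, -0.2, -0.58, 0, 0, 0, 0]
    - [-1, -0.2, -0.58, 0, 0, 0, 0]
    - [-1, -0.2, -0.58, 0, 0, 0, 0]
    - [-1, -0.2, -0.58, 0, 0, 0, 0]

```text
t: 11.75
ee_pos: [534.2, -158.8, 231.5]
tool_rot: [0.26, 0.966, 0.0, -0.001]
force: [0.2, 0.3, -0.1]
finger_gap: 85.8
gripper_force: 0.0
```

Request:
drive_tool:
  moves:
    - [-1, -0.2, -0.58, 0, 0, 0, 0]
    - [-1, -0.2, -0.58, 0, 0, 0, 0]
    - [-1, -0.2, -0.58, 0, 0, 0, 0]
    - [-1, -0.2, -0.58, 0, 0, 0, 0]
    - [-1, -0.2, -0.58, 0, 0, 0, 0]
    - [-1, -0.2, -0.58, 0, 0, 0, 0]

```text
t: 12.5
ee_pos: [512.0, -278.0, 232.9]
tool_rot: [0.258, 0.966, 0.0, -0.0]
force: [0.2, 0.2, -0.4]
finger_gap: 85.6
gripper_force: 0.0
```

```bash
python3 - <<'E'
from h import *
import pickle
cam('wrist');cam('wrist')
rel((514,-283,232));c=cam('wrist');pk(c,'w7.pkl');print(proj(c,(513.5,-284,58)),telemetry.sense()['qpos'].round(2))
u,v=map(int,proj(c,(513.5,-284,35)));v=min(max(v,75),300)
s=pickle.load(open('s6.pkl','rb'))
A=cv2.resize(c['pixels'][v-75:v+75,u-75:u+75,::-1],(600,600),interpolation=cv2.INTER_CUBIC)
B=cv2.resize(s['pixels'][150:225,240:300,::-1],(200,250),interpolation=cv2.INTER_CUBIC)
o=np.zeros((600,800,3),np.uint8);o[:,:600]=A;o[:250,600:]=B;cv2.imwrite('pics/w7.png',o);print(u-75,v-75)
E
```

```text
at 12.6 [ 511.7 -278.8  232.9] yawx 150.02 tilt [0.   0.02] shift units [-0.0204 -0.0127  0.0045]
[247.8 181. ] [ 0.6   0.65 -0.3   1.7   0.25  0.82  1.23]
173 100
```

View pics/w7.png

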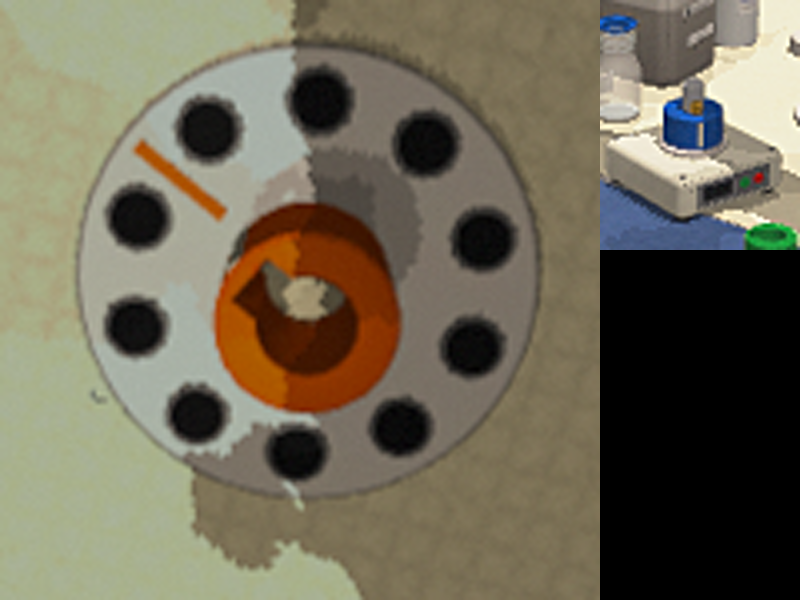

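The spacer sits home (right inset). The carousel's hub top is centred at crop (307,322), its keyway points up-left with its tip at (249,279), and the disc centre is (308,268).

```bash
python3 - <<'E'
from h import *
import pickle
c=pickle.load(open('w7.pkl','rb'))
f=lambda X,Y,z:ray(c,173+(X+.5)/4-.5,100+(Y+.5)/4-.5,z)
h=f(307.3,321.5,58);d=f(308.5,268.5,10);print(h,d)
m=(f(233,297,58)+f(265,261,58))/2-h;print(np.degrees(np.arctan2(m[1],m[0]))%360,np.linalg.norm(m))
for a in(f(140,147,10),f(223,215,10)): a=a-d;print(np.degrees(np.arctan2(a[1],a[0]))%360,np.linalg.norm(a))
a=f(140,147,10)-f(223,215,10);print(np.degrees(np.arctan2(a[1],a[0]))%360)
rel(((h[0]+d[0])/2,(h[1]+d[1])/2,100))
E
```

```text
[ 513.5 -282.1   58. ] [ 510.9 -280.5   10. ]
203.07041224982453 17.608236708995058
203.66418330267177 56.55554791530177
207.39403193741754 27.81959740902085
200.06793882519491
at 12.65 [ 511.6 -279.1  232.9] yawx 149.98 tilt [0.01 0.01] shift units [-0.0078 -0.008   0.6647]
```

Request:
drive_tool:
  moves:
    - [-1, -0.013, -0.008, 0.15, 0, 0, -0.028]
    - [-1, -0.013, -0.008, 0.35, 0, 0, -0.056]
    - [-1, -0.013, -0.008, 0.6, 0, 0, -0.083]
    - [-1, -0.013, -0.008, 0.8, 0, 0, -0.083]
    - [-1, -0.013, -0.008, 0.95, 0, 0, -0.083]
    - [-1, -0.013, -0.008, 1.0, 0, 0, -0.083]
    - [-1, -0.013, -0.008, 1.0, 0, 0, -0.083]
    - [-1, -0.013, -0.008, 1.0, 0, 0, -0.083]

```text
t: 13.65
ee_pos: [513.8, -282.9, 34.2]
tool_rot: [0.002, 1.0, -0.0, 0.001]
force: [0.2, 0.1, 0.1]
finger_gap: 85.1
gripper_force: 0.0
```

Request:
drive_tool:
  moves:
    - [1, 0, 0, 0, 0, 0, 0]
    - [1, 0, 0, 0, 0, 0, 0]
    - [1, 0, 0, 0, 0, 0, 0]
    - [1, 0, 0, 0, 0, 0, 0]
    - [1, 0, 0, 0, 0, 0, 0]
    - [1, 0, 0, 0, 0, 0, 0]
    - [1, 0, 0, 0, 0, 0, 0]
  newtons: 60

```text
t: 14.52
ee_pos: [513.2, -282.6, 33.8]
tool_rot: [0.002, 1.0, -0.0, 0.0]
force: [-1.4, -0.6, 6.5]
finger_gap: 44.5
gripper_force: 61.1
```

Request:
drive_tool:
  moves:
    - [1, 0, 0, -0.15, 0, 0, 0]
    - [1, 0, 0, -0.4, 0, 0, 0]
    - [1, 0, 0, -0.65, 0, 0, 0]
    - [1, 0, 0, -0.8, 0, 0, 0]
    - [1, 0, 0, -0.8, 0, 0, 0]
    - [1, 0, 0, -0.8, 0, 0, 0]
    - [1, 0, 0, -0.8, 0, 0, 0]

```text
t: 15.4
ee_pos: [511.7, -282.1, 191.1]
tool_rot: [0.002, 1.0, 0.001, -0.002]
force: [-0.1, 0.1, -2.0]
finger_gap: 44.1
gripper_force: 61.8
```

```bash
python3 - <<'E'
from h import *
cam('wrist')
rel((555.4,-37,192));c=cam('wrist');pk(c,'w8.pkl');print(telemetry.sense()['qpos'].round(2))
save(c,'w8.png',(130,100,390,295),3)
E
```

```text
at 15.45 [ 511.9 -282.1  191.3] yawx 179.81 tilt [-0.16  0.08] shift units [-0.2135  1.2263 -0.0024]
[ 0.67  0.73 -0.43  1.73  0.41  0.78  1.61]
```

View pics/w8.png

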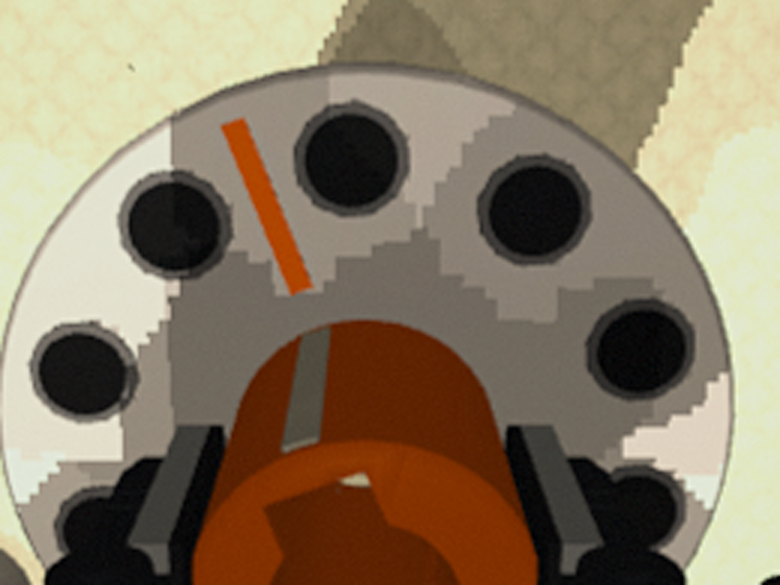

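The last picture shows the carousel in hand: disc edge at (2,400), (365,67), (735,405), with the orange line running from (233,122) to (301,291).

```bash
python3 - <<'E'
from h import *
import pickle
c=pickle.load(open('w8.pkl','rb'))
tcp=np.array([511.9,-282.1,191.3])
f=lambda X,Y,dz:ray(c,130+(X+.5)/3-.5,100+(Y+.5)/3-.5,tcp[2]+dz)
w=np.array([f(*p,-23.8)[:2] for p in[(2,400),(735,405),(365,68),(172,118),(637,170)]])
s=np.linalg.lstsq(np.c_[2*w,np.ones(5)],(w**2).sum(1),rcond=None)[0];print(s[:2],np.sqrt(s[2]+s[0]**2+s[1]**2))
a,b=f(233,122,-23.8)[:2],f(301,291,-23.8)[:2]
an=lambda v:np.degrees(np.arctan2(v[1],v[0]))%360
print('line',an(a-b),an(a-s[:2]),an(b-s[:2]),a-s[:2],b-s[:2])
k1,k2=f(265,507,24.2)[:2],f(366,480,24.2)[:2];print('key edge',an(k2-k1)+90,np.linalg.norm(k2-k1),(k1+k2)/2+17.5*-np.array([np.cos(np.radians(an(k2-k1)+90)),np.sin(np.radians(an(k2-k1)+90))]))
# hub top ring
w=np.array([f(*p,24.2)[:2] for p in[(193,560),(539,560),(365,440)]])
s=np.linalg.lstsq(np.c_[2*w,np.ones(3)],(w**2).sum(1),rcond=None)[0];print(s[:2],np.sqrt(s[2]+s[0]**2+s[1]**2))
E
```

```text
[ 512.3357347  -281.80756615] 64.02645161534825
line 199.9503567229441 201.22620102082377 202.51979056487133 [-55.3357347  -21.49243385] [-27.2357347  -11.29243385]
key edge 195.9453959009229 13.10419780070496 [ 513.52666908 -283.89238026]
[ 512.10974516 -282.42744176] 22.709861072685065
```

Request:
drive_tool:
  moves:
    - [1, -0.11, 0.3, 0, 0, 0, 0.028]
    - [1, -0.15, 0.5, 0, 0, 0, 0.056]
    - [1, -0.2, 0.7, 0, 0, 0, 0.084]
    - [1, -0.21, 0.9, 0, 0, 0, 0.112]
    - [1, -0.213, 1.0, 0, 0, 0, 0.14]
    - [1, -0.213, 1.0, 0, 0, 0, 0.1695]
    - [1, -0.213, 1.0, 0, 0, 0, 0.1695]
    - [1, -0.213, 1.0, 0, 0, 0, 0.1695]
    - [1, -0.213, 1.0, 0, 0, 0, 0.1695]
    - [1, -0.213, 1.0, 0, 0, 0, 0.1695]

```text
t: 16.75
ee_pos: [556.1, -83.1, 192.8]
tool_rot: [0.509, 0.861, 0.0, -0.0]
force: [-0.7, -0.7, -1.2]
finger_gap: 44.1
gripper_force: 61.9
```

```bash
python3 - <<'E'
from h import *
rel((555.2,-37,191));print(telemetry.sense()['qpos'].round(2),telemetry.sense()['force'])
E
```

```text
at 16.75 [556.1 -83.1 192.8] yawx 118.78 tilt [0.   0.01] shift units [0.204  0.1071 0.0093]
[ 0.12  0.67 -0.09  1.81  0.09  0.66  0.48] [-0.67856355 -0.66927891 -1.24487422]
```

Request:
drive_tool:
  moves:
    - [1, 0.1, 0.053, 0, 0, 0, 0]
    - [1, 0.204, 0.107, 0, 0, 0, 0]
    - [1, 0.204, 0.107, 0, 0, 0, 0]
    - [1, 0.204, 0.107, 0, 0, 0, 0]
    - [1, 0.204, 0.107, 0, 0, 0, 0]
    - [1, 0.204, 0.107, 0, 0, 0, 0]

```text
t: 17.5
ee_pos: [555.2, -37.6, 192.9]
tool_rot: [0.51, 0.86, -0.0, 0.0]
force: [-0.9, 0.3, -1.7]
finger_gap: 44.2
gripper_force: 61.9
```

```bash
python3 - <<'E'
from h import *
rel((555.2,-37,191))
E
```

```text
at 17.5 [555.2 -37.6 192.9] yawx 118.7 tilt [ 0.   -0.02] shift units [0.0025 0.0013 0.0094]
```

Request:
drive_tool:
  moves:
    - [1, 0.002, 0.001, 0.08, 0, 0, 0]
    - [1, 0.002, 0.001, 0.15, 0, 0, 0]
    - [1, 0.002, 0.001, 0.2, 0, 0, 0]
    - [1, 0.002, 0.001, 0.22, 0, 0, 0]
    - [1, 0.002, 0.001, 0.24, 0, 0, 0]
    - [1, 0.002, 0.001, 0.26, 0, 0, 0]
    - [1, 0.002, 0.001, 0.275, 0, 0, 0]
    - [1, 0.002, 0.001, 0.275, 0, 0, 0]

```text
t: 18.5
ee_pos: [555.2, -36.1, 137.8]
tool_rot: [0.509, 0.861, -0.0, -0.0]
force: [0.3, -0.3, -1.6]
finger_gap: 44.1
gripper_force: 61.9
```

Over the post with no contact force. Now past the key's top.

Request:
drive_tool:
  moves:
    - [1, 0, 0, 0.02, 0, 0, 0]
    - [1, 0, 0, 0.035, 0, 0, 0]
    - [1, 0, 0, 0.05, 0, 0, 0]
    - [1, 0, 0, 0.06, 0, 0, 0]
    - [1, 0, 0, 0.06, 0, 0, 0]

```text
t: 19.12
ee_pos: [555.1, -36.2, 125.7]
tool_rot: [0.509, 0.861, -0.0, -0.0]
force: [0.4, 0.1, -2.0]
finger_gap: 44.6
gripper_force: 61.9
```

Request:
drive_tool:
  moves:
    - [1, 0, 0, 0.015, 0, 0, 0]
    - [1, 0, 0, 0.025, 0, 0, 0]
    - [1, 0, 0, 0.033, 0, 0, 0]
    - [1, 0, 0, 0.033, 0, 0, 0]

```text
t: 19.62
ee_pos: [555.1, -36.1, 119.1]
tool_rot: [0.509, 0.861, -0.0, -0.0]
force: [0.4, -0.1, -1.4]
finger_gap: 44.3
gripper_force: 61.9
```

Request:
drive_tool:
  moves:
    - [1, 0, 0, 0.006, 0, 0, 0]
    - [1, 0, 0, 0.012, 0, 0, 0]
    - [1, 0, 0, 0.012, 0, 0, 0]
    - [1, 0, 0, 0.012, 0, 0, 0]

```text
t: 20.12
ee_pos: [555.3, -36.2, 118.7]
tool_rot: [0.509, 0.861, 0.0, 0.0]
force: [-3.2, -0.2, 13.7]
finger_gap: 44.1
gripper_force: 63.6
```

Contact is at the expected home height (118.7). Letting go and lifting.

Request:
drive_tool:
  moves:
    - [-1, 0, 0, 0.005, 0, 0, 0]
    - [-1, 0, 0, 0.005, 0, 0, 0]
    - [-1, 0, 0, 0.005, 0, 0, 0]
    - [-1, 0, 0, 0.005, 0, 0, 0]
    - [-1, 0, 0, 0.005, 0, 0, 0]
    - [-1, 0, 0, -0.1, 0, 0, 0]
    - [-1, 0, 0, -0.3, 0, 0, 0]
    - [-1, 0, 0, -0.6, 0, 0, 0]
    - [-1, 0, 0, -0.7, 0, 0, 0]
    - [-1, 0, 0, -0.7, 0, 0, 0]

```text
t: 21.38
ee_pos: [556.2, -36.2, 258.5]
tool_rot: [0.509, 0.861, 0.001, 0.002]
force: [0.3, -0.6, 0.3]
finger_gap: 85.2
gripper_force: 0.0
```

```bash
python3 - <<'E'
from h import *
import pickle
D=pickle.load(open('c0.pkl','rb'));c=cam('side')
hsv=cv2.cvtColor(c['pixels'],cv2.COLOR_RGB2HSV)
def blob(m):
    n,l,s,ce=cv2.connectedComponentsWithStats(m.astype(np.uint8));return [(s[i].tolist()) for i in range(1,n) if s[i][4]>60]
reg=(slice(120,270),slice(220,340))
o=(hsv[...,0]<14)&(hsv[...,1]>150)&(hsv[...,2]>60);b=(hsv[...,0]>102)&(hsv[...,0]<122)&(hsv[...,1]>190)
print('orange',blob(o));
x=(555.2,-36.8)
print('hub top exp',proj(c,(*x,143)),'hub base exp',proj(c,(*x,95)), 'spacer mid',proj(c,(*x,70)))
d=np.abs(c['pixels'].astype(int)-D['side']['pixels']).max(2)
for n,(u,v) in dict(beaker=(298,182),bottle=(354,225),timer=(253,157)).items(): print(n,(d[v-18:v+18,u-12:u+12]>60).sum())
E
```

```text
orange [[461, 151, 19, 13, 65], [266, 189, 18, 25, 386]]
hub top exp [274.6 192.8] hub base exp [274.5 208.8] spacer mid [274.4 216.7]
beaker 0
bottle 1
timer 115
```

```bash
python3 - <<'E'
from h import *
import pickle
D=pickle.load(open('c0.pkl','rb'))
for n,(x,y,w,h) in dict(side=(238,145,32,24),scene=(118,228,44,32)).items():
    c=cam(n);a=cv2.cvtColor(D[n]['pixels'],cv2.COLOR_RGB2GRAY);b=cv2.cvtColor(c['pixels'],cv2.COLOR_RGB2GRAY)
    r=cv2.matchTemplate(b[y-8:y+h+8,x-8:x+w+8],a[y:y+h,x:x+w],cv2.TM_CCOEFF_NORMED);print(n,cv2.minMaxLoc(r))
E
```

```text
side (-0.23316986858844757, 0.4442325532436371, (1, 0), (8, 8))
scene (-0.10812415927648544, 0.9989876747131348, (14, 16), (8, 8))
```

The timer hasn't moved: the template match shows zero shift in both views. The side-view difference comes from the arm or its shadow. Handing in.

```bash
python3 -c "
from cell import workorder
print(workorder.close_job())"
```

```text
the job is handed in; nothing more can be done
None
```

The spacer and then the carousel are on the post, each lowered past the key to its home height and released. The beaker, bottle and timer showed no movement in the camera checks, and the job was handed in at about 21.5 s; no verdict came back.

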